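# Push the stray candlestick back into the row

### The arm

A 6-joint arm with a two-finger parallel gripper is mounted at the origin on a cart in front of the work surface, level with it; the furniture and walls round the work are solid. World frame = base frame: x ahead of the robot, y to its left, z up, the work surface at z = 0. Lengths are in m, angles in rad, forces in N, time in s.
With the tool pointing down it reaches from about 0.225 to 0.875 m from the base axis. Payload 3.4 kg.
Tool frame: the origin (TCP) lies on the centre line of the jaws, within the pads' length; the fingertips stand 17 mm ahead of it and the grasp point (between the pads) lies 2 mm behind it (nose_length is the distance from the TCP to the fingertips, in m); z points along the fingers, y is the line along which they close (so a half turn about z gives the same grasp; the last joint's range is limited). The gripper opens to 85 mm and grips with 20 to 120 N. Pads are 22 mm wide; open, the fingers measure 114 mm over their backs; the gripper's body (76 mm by 85 mm) begins 54 mm behind the grasp point. The pads swing forward as they close: fully open they stand 13 mm farther back than shut.
Start: joints at [0.995, 0.276, 1.505, -0, 1.361, -0.121], TCP at [0.253, 0.517, 0.248] pointing down, gripper open.
Joint ranges: [-2.89, 2.89], [-0.75, 2.08], [0.22, 2.7], [-1.18, 4.32], [0.11, 2.71], [-2.7, 2.7]. Speed limits (rad/s): [2.57, 2.57, 3.14, 3.14, 3.14, 3.14].

### API

Orientations are given as a unit quaternion [w, x, y, z].
In Python, from rig import get_state, get_image, sign_off, find_in, place_of, nose_length gives the robot as it stands.
- The arm moves only by the tool apply_moves, never from a script. Its argument "deltas" is one flat list of numbers, 5 for each row, row after row: the finger opening in mm, from 0 to 85.4, then the shift along the tool's x, y, z in mm, then the turn about the tool's z in degrees. A call has 1 to 12 rows; each row is the pose to reach, as a shift and turn from the pose commanded when the call began, along the tool's axes at that moment; what a row does not reach only later rows make up. A row lasts 1/12 s, in which the tool goes at most 41.7 mm and 7.16 degrees, less where a joint would pass 70% of its speed; a pose out of reach is approached as far as the arm can. A call with a gripper value outside its range is refused whole. The fingers move at their own pace and stop on an object; "squeeze" is the grip in N (left out, the last holds). Time passes only in rows, so rows that repeat a pose let the fingers close. It gives the time, the measured TCP pose, the force, the opening and the grip force at its end, in the units of the state.
- get_state(): the state, without advancing time (a new reading comes with each control period).
- get_image(name): name is "scene" or "top"; returns a dict with "frame" (384x512x3 uint8, red, green, blue), "K" (3x3 intrinsics, pixels), "position" and "orientation" of the camera in the world. Camera axes: x right, y down, z forward; pixel columns grow to the right and rows downward; lengths in m; the calibration is good to about 2 mm. A picture is of the moment at which its call begins. There is no depth.
- sign_off(): hands the job in; it is judged then, once.
Trained networks look in a picture, given as the dict that the camera call returned (one of the last four; its "shot" number tells which), for a name from the list of things; names that differ only in an ending like _2 or _b are one class to them, and where a whole thing is asked for, a point or a joint stands for the part that bears it (a point fixed in the world has none). Each returns a list of dicts, best first, with "score" (0 to 1); they miss things now and then, are a little off and sometimes report something else, mostly with a low value. They report only what shows in the picture. A call takes as long as a camera call. They do not tell look-alikes from the thing itself.
- find_in(query, picture): "point" ([column, row] in pixels, amid what is visible of it).
- place_of(query, picture): "point" ([column, row] in pixels: a listed point, or the origin of a listed thing).
The state is a dict: "clock": time; "qpos": joint angles; "qd": joint speeds; "effort": joint torques, N m; "position": TCP position; "ee_rot": TCP orientation; "contact_force": force on the tool from outside, world axes, zero at the start; "moment": the same for the moment, N m; "width": finger opening in m; "gripper_force": force on a finger pad.
Only numpy, scipy, OpenCV 4.12 (cv2) and the standard library are available. Lean on these libraries where they do the work, as an engineer would, in place of code of your own. Each camera call takes 0.05 s, during which the arm holds its last target. There are 200 camera calls.

### The job

One tall brass candlestick stands out on the counter in front of the low wooden display rail. Push it with the fingertips at its round foot, so that it slides upright across the counter into the empty bay at the left end of the rail, and leave it standing in the middle of that bay, back against the board. Do not tip it, lift it or press it hard against the board, and leave the other two candlesticks and the goods on the counter where they are.

Things in the scene. Friction and masses are not known exactly. Their poses are not given: they have to be found in the camera images.
- stray: the candlestick to push, the only one of three like ones outside the rail: brass, round foot 90 mm in diameter with an upright rim 22 mm high, above it a thin stem (14 to 30 mm thick) and a white candle 20 mm thick; 240 mm high in all, 0.3 to 0.5 kg, centre of mass about 50 mm up. Origin: centre of its underside, z up. Starts 11 to 18 cm in front of the empty bay
- stray_foot (a point): the middle of that candlestick's foot, half-way up its rim, 11 mm above the counter: the height at which to push. Pushed at the foot it slides (1 to 5 N); pushed at the candle it falls over
- gap_spot (a point): the point on the counter (z = 0) in the middle of the empty bay, where the candlestick's axis is to stand: the foot then stands 1 mm clear of the back board. x points straight into the bay, to the board; y along the rail to the left
- rail: low fixed wooden display rail, 348 mm long: back board 30 mm high, 14 mm thick, and four dividers (12 mm thick, 22 mm high, reaching 20 mm forward) that mark off three bays 110 mm apart, 98 mm clear between dividers; the left bay is empty. No floor: candlesticks stand on the counter. Origin on the counter, middle of the board's front face; x backward through the board, y along it to the left
- sill (a point): point on the inner top edge of the half-door's wooden sill, the solid bar 65 mm thick between robot and counter, top 125 mm above the counter; x points square to it, over the counter, y along it. The arm works over it through the open hatch (from 386 mm to the right of this point, along the sill, to 249 mm to the left); a tall post closes the hatch on the right, so come in from the left
- till_corner (a point): middle of the nearest top edge of the fixed wooden till chest, 182 mm high, to the left of the work: its side face runs back and to the right from here for 114 mm (along x) and forward and to the left for 114 mm; keep the hand clear of it
- row_1: candlestick of the same make that already stands in the middle bay, 1 mm clear of the board, 110 mm to the right of the empty bay's middle; origin at the centre of its underside. Must stay
- row_2: candlestick of the same make in the right bay; origin at the centre of its underside. Must stay
- small_wt: bystander: small brass scale weight with a knob, 34 mm wide, 36 mm high, on the counter to the left of the empty bay; origin at the centre of its underside
- wt: bystander: dark iron scale weight with a knob, 54 mm wide, 50 mm high, in front of the rail, to the right of the stray candlestick's way; origin at the centre of its underside
- bar: bystander: white bar of soap, 61x93x50 mm, on the counter to the right of the stray candlestick; origin at the centre of its underside
- cake: bystander: oval cake of soap, 54x85x38 mm, farther right on the counter; origin at the centre of its underside
- box_a: bystander: small soap box, 62x92x34 mm, behind the rail; origin at the centre of its underside
- price: bystander: price card on a wooden foot, 22x70x66 mm, behind the rail; origin at the centre of its underside
Mind the look-alikes: they are no part of the job. What is shaped like the stray but purple is not meant.

How it is judged:
By the outcome, as a careful person would: the job done as asked, in the order asked, and still so for the second after the job is handed in, with the robot touching nothing.
It also fails if it takes over 48 s, if anything falls off the work surface, if the arm or the gripper's body presses on something with over 40 N, if the wrist force passes 120 N, or if a joint passes its speed limit or range.

## Working session

There is one attempt and no reset: what is moved stays moved. The work goes in short steps, Python scripts to look and compute and a tool call to move; the robot and the scene stay as the last step left them, time stands still between calls to the robot, and variables do not carry over. Pictures are saved under pics/ and viewed, at most 10 in all, crops included, and the job is handed in when it is done.

Besides the shell and the picture viewer there is one more tool, called after ">>>" as name(argument=value, ...), one argument or row to a line, values as JSON. apply_moves: Moves the arm, as the interface text tells. Its arguments: {"type":"object","properties":{"deltas":{"type":"array"},"squeeze":{"type":"number"}},"required":["deltas"]}

```bash
mkdir -p pics; cat > h.py <<'E'
import numpy as np, cv2
from scipy.spatial.transform import Rotation as R
from rig import *
def rot(q): return R.from_quat([q[1],q[2],q[3],q[0]]).as_matrix()
def ray(p,px):
    d=rot(p["orientation"])@np.linalg.inv(p["K"])@np.array([px[0],px[1],1.0]); return np.array(p["position"]),d
def at(p,px,z):
    o,d=ray(p,px); return o+d*(z-o[2])/d[2]
def proj(p,X):
    c=rot(p["orientation"]).T@(np.array(X)-p["position"]); u=p["K"]@c; return u[:2]/u[2]
E
python3 - <<'E'
from h import *
s=get_state(); print(s["position"],s["ee_rot"],s["qpos"],nose_length if not callable(nose_length) else nose_length())
Z=dict(stray=0,stray_foot=.011,gap_spot=0,rail=0,sill=.125,till_corner=.182,row_1=0,small_wt=0,wt=0,bar=0,cake=0)
for n in ("scene","top"):
    p=get_image(n); cv2.imwrite(f"pics/{n}0.png",p["frame"][:,:,::-1]); print(n,np.round(p["position"],3),np.round(rot(p["orientation"])[:,2],2))
    for q,z in Z.items():
        for r in place_of(q,p)[:4]:
            print(q,np.round(r["score"],2),np.round(r["point"],1),np.round(at(p,r["point"],z),4)[:2])
E
```

```text
[0.25233223 0.51612075 0.24743937] [-3.09394081e-04  2.25445413e-01  9.74255373e-01 -8.59582011e-04] [ 9.94974003e-01  2.76590304e-01  1.50614063e+00 -5.46183054e-06
  1.36068885e+00 -1.21020597e-01] 0.017
scene [ 1.472 -0.2    0.729] [-0.8   0.13 -0.59]
stray 0.72 [278.3 186.7] [0.4769 0.0527]
stray 0.61 [232.5 276.3] [ 0.8318 -0.1488]
stray_foot 0.93 [234.1 274.2] [ 0.8355 -0.1447]
stray_foot 0.92 [276.8 184.1] [0.4765 0.0475]
stray_foot 0.38 [205.9 221.5] [ 0.6208 -0.1983]
rail 0.83 [238.7 229.5] [ 0.6616 -0.1079]
rail 0.18 [239.7 220.5] [ 0.6227 -0.0991]
sill 0.57 [332.5 139.3] [0.4185 0.2483]
row_1 0.94 [237.6 220.7] [ 0.6224 -0.1054]
row_1 0.78 [203.9 223.9] [ 0.6174 -0.2049]
small_wt 0.68 [157.9 209.5] [ 0.5216 -0.3403]
small_wt 0.61 [192.6 247.8] [ 0.7109 -0.2425]
small_wt 0.53 [305.  211.5] [0.6199 0.1023]
bar 0.65 [203.3 201.5] [ 0.5086 -0.1989]
cake 0.78 [158.8 209. ] [ 0.5196 -0.3376]
top [ 0.383 -0.028  1.351] [ 0.18 -0.   -0.98]
stray 0.84 [220.3 233. ] [0.4812 0.0595]
stray 0.57 [287.  123.7] [ 0.8341 -0.1382]
stray_foot 0.94 [288.  123.4] [ 0.8316 -0.1405]
stray_foot 0.58 [222.2 235. ] [0.4745 0.0529]
gap_spot 0.48 [222. 232.] [0.4843 0.0545]
rail 0.72 [274.4 175. ] [ 0.6661 -0.1013]
sill 0.79 [146.6 253.7] [0.4099 0.25  ]
till_corner 0.89 [168.8 178.5] [0.6096 0.192 ]
row_1 0.81 [305.2 192.3] [ 0.6143 -0.1977]
row_1 0.64 [269. 190.] [ 0.6181 -0.0855]
small_wt 0.69 [205.5 193.7] [0.6007 0.1102]
wt 0.49 [276.3 228.2] [ 0.5007 -0.1103]
bar 0.67 [309.6 228.1] [ 0.504  -0.2118]
bar 0.62 [274.2 228.7] [ 0.499  -0.1039]
bar 0.61 [272.7 174.4] [ 0.6678 -0.096 ]
cake 0.76 [351.6 225.4] [ 0.516  -0.3402]
```

```bash
python3 - <<'E'
import cv2
a=cv2.imread("pics/scene0.png")[90:330,120:380]; b=cv2.imread("pics/top0.png")[90:300,120:380]
cv2.imwrite("pics/a.png",cv2.resize(a,None,fx=2.5,fy=2.5,interpolation=cv2.INTER_CUBIC)[:600]); cv2.imwrite("pics/b.png",cv2.resize(b,None,fx=2.8,fy=2.8,interpolation=cv2.INTER_CUBIC))
E
```

```text
(no output)
```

View pics/a.png

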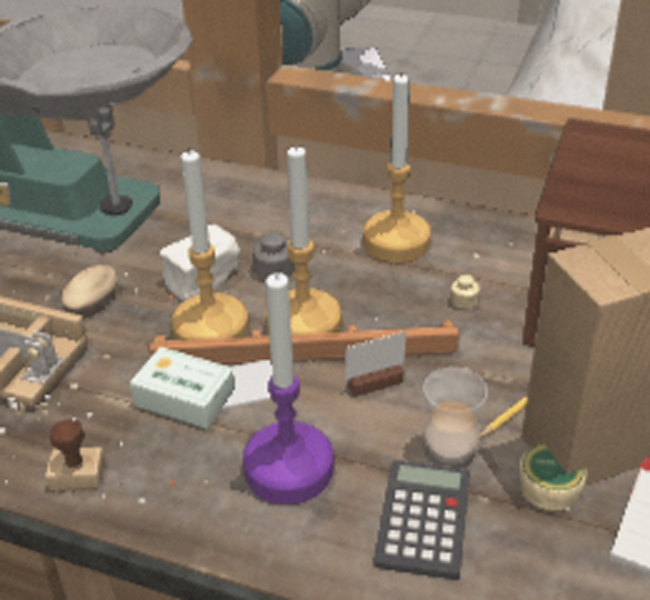

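View pics/b.png

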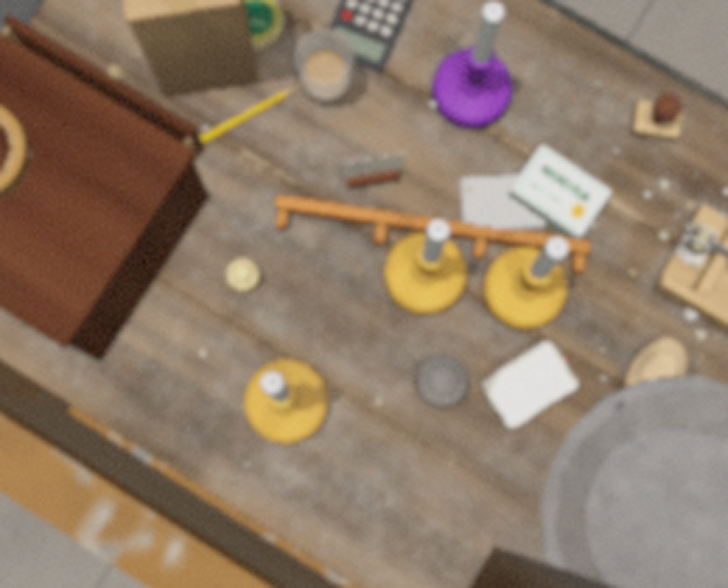

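Candidates shaped like the stray, in top-image pixels:
- **Purple, (288,123):** behind the rail. It is the look-alike and not meant.
- **Brass, (269,190) and (305,192):** these stand in the middle and right bays, so they are row_1 and row_2.
- **Brass, (221,233):** stands alone in front of the empty left bay, so this is the stray.

The enlarged crop confirms this. Next I fit the feet and the rail precisely.

```bash
cat >> h.py <<'E'
from scipy.optimize import minimize
T=np.linspace(0,2*np.pi,60)
def foot_poly(p,x,y,r=.045):
    pts=np.array([proj(p,[x+r*np.cos(t),y+r*np.sin(t),z]) for t in T for z in (0,.022)],np.float32)
    return cv2.convexHull(pts)
def gold(p):
    h=cv2.cvtColor(p["frame"],cv2.COLOR_RGB2HSV).astype(int)
    return ((h[...,0]>=17)&(h[...,0]<=28)&(h[...,1]>130)&(h[...,2]>90)).astype(np.float32)
def fit(p,x0,y0,S=4):
    c=proj(p,[x0,y0,.011]); o=np.round(c).astype(int)-45
    g=cv2.resize(gold(p)[o[1]:o[1]+90,o[0]:o[0]+90],None,fx=S,fy=S,interpolation=cv2.INTER_LINEAR)
    def cost(v):
        # soft overlap; mask pixels beyond 62 mm ignored
        m=np.zeros(g.shape,np.float32); b=m.copy()
        f=lambda r:np.round(((foot_poly(p,v[0],v[1],r)-o+.5)*S-.5)*16).astype(np.int32)
        cv2.fillConvexPoly(m,f(.045),1,shift=4); cv2.fillConvexPoly(b,f(.058),1,shift=4)
        return (np.abs(g-m)*b).sum()/S/S
    best=None
    r=minimize(cost,[x0,y0],method="Nelder-Mead",options=dict(initial_simplex=[[x0,y0],[x0+.01,y0],[x0,y0+.01]],xatol=1e-4,fatol=.01))
    return r.x,r.fun
E
python3 - <<'E'
from h import *
for n in ("top","scene"):
    p=get_image(n); F=[]
    for g in ([.478,.055],[.617,-.09],[.615,-.2]):
        x,c=fit(p,*g); F.append(x); print(n,np.round(x,4),round(c,1))
    d=F[1]-F[2]; print("row sep",np.linalg.norm(d),"ydir ang",np.degrees(np.arctan2(d[0],d[1])),"gap",F[1]+d/np.linalg.norm(d)*.11)
    if n=="top":
        y=d/np.linalg.norm(d); xr=np.array([y[1],-y[0]]); 
        o=F[1]+xr*.046; im=p["frame"][:,:,::-1].copy(); im=cv2.resize(im[90:300,120:380],None,fx=3,fy=3,interpolation=cv2.INTER_CUBIC)
        L=lambda q:tuple(int(v) for v in (proj(p,q)-[120,90]+.5)*3)
        P=lambda a,b,z:np.r_[o+xr*a+y*b,z]
        for s in (-.174,.174): cv2.line(im,L(P(0,s,.03)),L(P(.014,s,.03)),(255,0,0),1)
        cv2.line(im,L(P(0,-.174,.03)),L(P(0,.174,.03)),(255,0,0),1)
        for b in (-.165,-.055,.055,.165): cv2.line(im,L(P(0,b,.022)),L(P(-.02,b,.022)),(255,0,255),1)
        for f in F+[F[1]+.11*y]: cv2.polylines(im,[np.round((foot_poly(p,*f)-[120,90]+.5)*3).astype(int)],True,(0,255,0),1)
        cv2.imwrite("pics/c.png",im)
E
```

```text
top [0.4809 0.054 ] 182.6
top [ 0.6255 -0.0923] 137.2
top [ 0.6124 -0.2018] 122.2
row sep 0.11024616590129817 ydir ang 6.8132131550534325 gap [0.63851932 0.01689652]
scene [0.452  0.0595] 414.2
scene [0.3457 0.1503] 0.0
scene [ 0.315 -0.05 ] 0.0
row sep 0.20265897502022812 ydir ang 8.7273542979049 gap [0.3624406  0.25903887]
```

View pics/c.png

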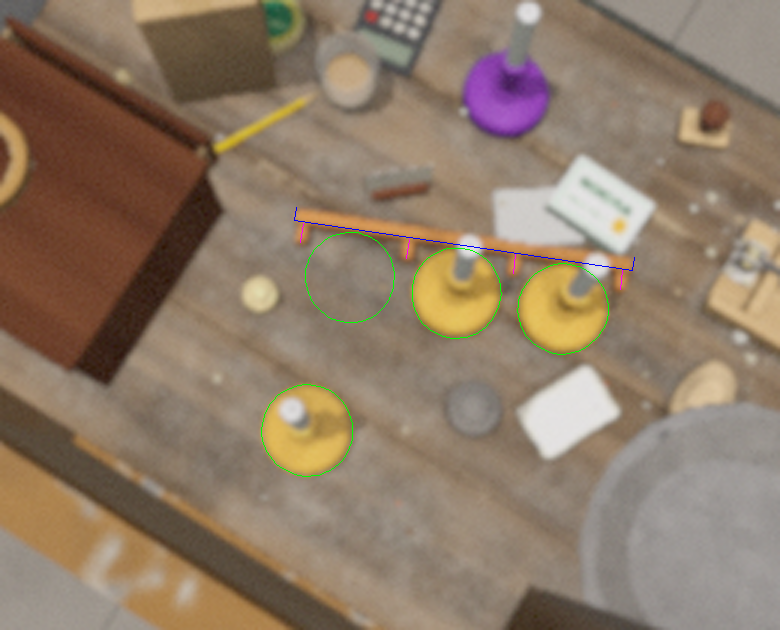

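The overlay in c.png fits. The stray's foot is at (305,430), the empty bay circle at (350,278), and the rail lines lie on the board and dividers. That puts the stray at (0.481, 0.054) and the gap at (0.6385, 0.017), with a 162 mm push along −13.2°. I go in over the sill at the present height, with the fingers at 20 mm so that two tips touch the foot.

>>> apply_moves(
  deltas=[20,-28,-28,0,-2,20,-56,-56,0,-4,20,-84,-84,0,-6,20,-112,-112,0,-8,20,-140,-140,0,-10,20,-168,-168,0,-12,20,-196,-196,0,-13,20,-224,-224,0,-13,20,-252,-252,0,-13,20,-280,-280,0,-13,20,-308,-308,0,-13,20,-332,-332,0,-13],
)

```text
clock: 2.3
position: [0.4055, 0.0701, 0.2487]
ee_rot: [0.001, 0.114, 0.993, -0.0]
contact_force: [0.0, 1.0, 0.9]
width: 0.0203
gripper_force: 0.0
```

```bash
python3 - <<'E'
from h import *
p=get_image("scene"); q=get_image("top"); s=get_state(); print(s["position"],s["width"],s["qpos"])
a=cv2.resize(p["frame"][30:240,200:380],None,fx=2.2,fy=2.2,interpolation=cv2.INTER_CUBIC)
b=cv2.resize(q["frame"][130:340,120:300],None,fx=2.2,fy=2.2,interpolation=cv2.INTER_CUBIC)
cv2.imwrite("pics/d.png",np.hstack([a,b])[:,:,::-1]); print(fit(q,.481,.054))
E
```

```text
[0.40691013 0.06817178 0.24861787] 0.020235093177298626 [-9.33288370e-04  2.57996724e-02  1.81407818e+00 -2.53427382e-03
  1.29966595e+00 -1.33644334e+00]
(array([0.48731844, 0.04828873]), np.float64(502.90234375))
```

View pics/d.png

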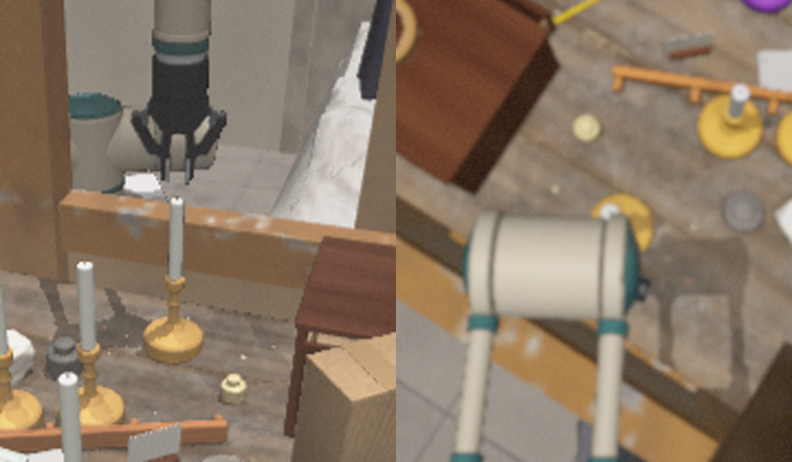

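The picture shows the gripper upright at (180,130) over the sill side, behind the stray (172,340), with a clear way down in front of the foot. Before descending I check the fingertip height and the body width in the scene picture.

```bash
python3 - <<'E'
from h import *
p=get_image("scene"); s=get_state(); P=s["position"]; A=rot(s["ee_rot"]); print(P)
for k in (.0,.017,.030): print(k,[np.round((proj(p,P+A@[0,y,k])-[200,30])*2.2,1) for y in (-.0245,.0245)])
for k in (-.06,-.09,-.12): print("body",k,[np.round((proj(p,P+A@[x,y,k])-[200,30])*2.2,1) for y in (-.0425,-.038,.038,.0425) for x in (-.038,)])
g=cv2.cvtColor(p["frame"],cv2.COLOR_RGB2GRAY)
for v in (60,72,80,112,113,114): print(v,g[v,258:306])
cv2.imwrite("pics/e.png",cv2.resize(p["frame"][45:125,240:320],None,fx=7,fy=7,interpolation=cv2.INTER_CUBIC)[:,:,::-1])
E
```

```text
[0.40575429 0.07052071 0.24839785]
0.0 [array([159.6, 170.7]), array([194.5, 171. ])]
0.017 [array([159.5, 181.9]), array([194.1, 182.2])]
0.03 [array([159.3, 190.4]), array([193.7, 190.7])]
body -0.06 [array([146.4, 140. ]), array([149.7, 140.1]), array([207.1, 140.3]), array([210.5, 140.3])]
body -0.09 [array([146.5, 118.1]), array([149.9, 118.1]), array([208.2, 118.3]), array([211.6, 118.3])]
body -0.12 [array([146.6,  95.4]), array([150.1,  95.4]), array([209.3,  95.5]), array([212.8,  95.5])]
60 [135 137 134 134 136 133 134 135 136 137  61  45  43  42  47  48  50  48
  50  54  51  56  61  57  56  59  59  55  48  50  51  47  46  48  50  47
  53 130 133 135 137 135 135 132 135 133 134 136]
72 [136 137 137 137 135 137 138 138 139 141  65  47  45  46  48  46  49  50
  48  47  51  50  49  46  45  50  47  49  50  51  48  49  46  45  49  47
 131 137 135 134 138 135 138 135 134 135 135 133]
80 [149 150 112  93 117 116  89  85  61  48  50  45  50  47  52  48  47  47
  52  49  50  52  49  45  48  47  48  46  50  49  47  51  51  47  50  51
  51  69 111 106 133 137 138 136 137 138 135 135]
112 [233 233 232 233 233 232 233 233 233 234 233 233 233 222 163 138 138 127
  73 145 151 152 154 150 147  78 119 139 139 152 150 149 150 149 151 148
 149 150 148 149 148 152 153 151 152 155 151 150]
113 [233 232 233 232 233 232 234 232 233 234 234 233 232 233 145 148 151 104
  61 144 149 146 146 144 141  74  95 148 151 152 149 150 149 152 152 151
 148 151 152 150 149 151 149 151 150 149 146 149]
114 [233 233 232 232 232 232 232 233 232 233 232 231 231 231 222 162 146 135
 130 144 142 140 137 135 134 130 137 145 151 151 153 151 152 153 153 152
 150 149 152 151 150 150 151 153 151 152 151 153]
```

View pics/e.png

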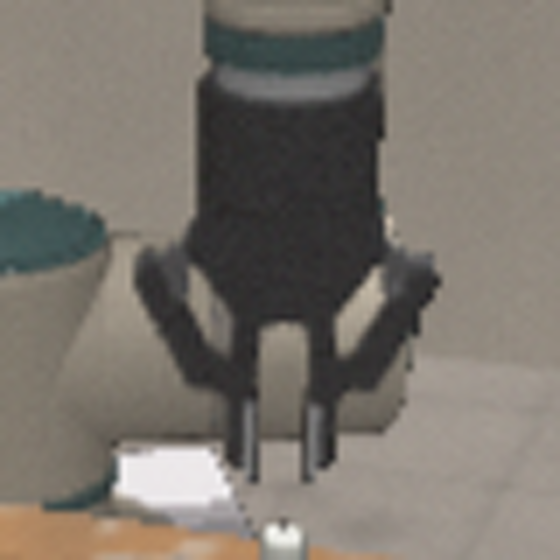

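Tips are at about 18 mm past the TCP, and the body measures about 76–85 mm across along the tool's y (76 above, about 85 at the palm), so its x half-width is presumably 38 mm, which clears the stem. Descending behind the foot.

>>> apply_moves(
  deltas=[16,0,1,30,0,16,0,1,60,0,16,0,1,90,0,16,0,1,120,0,16,0,1,150,0,16,0,1,175,0,16,0,1,195,0,16,0,1,208,0,16,0,1,216,0,16,0,1,222,0,16,0,1,222,0,16,0,1,222,0],
)

```text
clock: 3.45
position: [0.4056, 0.074, 0.0267]
ee_rot: [0.0, 0.113, 0.994, 0.0]
contact_force: [-1.1, -0.0, -0.5]
width: 0.0158
gripper_force: 0.0
```

```bash
python3 - <<'E'
from h import *
p=get_image("scene"); s=get_state(); P=s["position"]; print(P,s["ee_rot"],s["contact_force"],s["width"])
cv2.imwrite("pics/f.png",cv2.resize(p["frame"][80:220,210:350],None,fx=4.2,fy=4.2,interpolation=cv2.INTER_CUBIC)[:,:,::-1])
h=cv2.cvtColor(p["frame"],cv2.COLOR_RGB2HSV)[160:205:3,260:300:4]; print(h[8])
E
```

```text
[0.40587949 0.07381882 0.02694073] [7.73624112e-04 1.13472072e-01 9.93540868e-01 1.84507616e-04] [ 0.90331336 -0.30131775  0.17615286] 0.01581044336113663
[[ 14  47 109]
 [ 17  48 107]
 [ 17 126 166]
 [ 18 127 225]
 [ 21 122 237]
 [ 18 127 225]
 [ 19 127 225]
 [ 18 128 221]
 [ 17  77 132]
 [ 14  55 129]]
```

View pics/f.png

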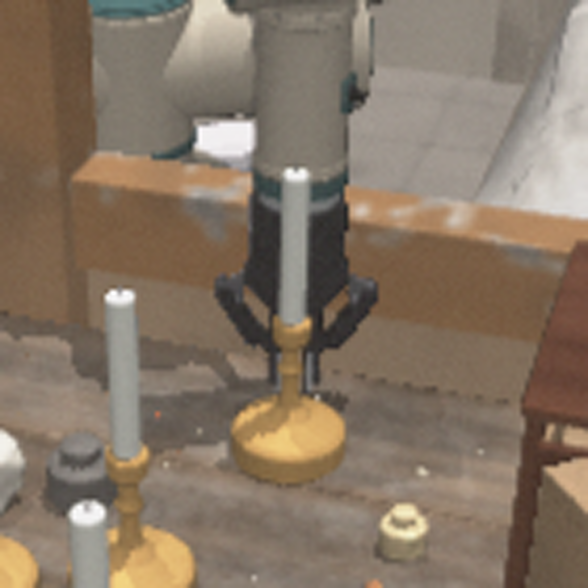

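Picture f: the gripper stands square behind the foot at (288,440), with the stem upright in line with the fingers. I improve the scene-camera fit and advance slowly to contact.

>>> apply_moves(
  deltas=[16,-3,-1,0,0,16,-6,-2,0,0,16,-9,-2,0,0,16,-12,-2,0,0,16,-15,-2,0,0,16,-17,-2,0,0,16,-19,-2,0,0,16,-21,-2,0,0,16,-23,-2,0,0,16,-25,-2,0,0,16,-27,-2,0,0,16,-29,-2,0,0],
)

```text
clock: 4.5
position: [0.4319, 0.065, 0.0261]
ee_rot: [-0.001, 0.114, 0.994, -0.0]
contact_force: [-3.0, -0.6, 1.0]
width: 0.016
gripper_force: 1.2
```

```bash
sed -i 's/>=17)/>=15)/; s/>130)/>95)/' h.py; cat > m.py <<'E'
from h import *
import sys
p=get_image("scene"); s=get_state(); P=s["position"]; A=rot(s["ee_rot"]); e=P-A[:,0]*.0553
print("t",s["clock"],"P",np.round(P,4),"fwd",np.round(-A[:2,0],4),"F",np.round(s["contact_force"],1),"M",np.round(s["moment"],2),"expect",np.round(e[:2],4))
x,c=fit(p,e[0],e[1]); print("scene fit",np.round(x,4),round(c,1))
if len(sys.argv)>1:
    for g in ([.481,.054],[.6255,-.0923],[.6124,-.2018]): print(fit(p,*g))
E
python3 m.py 1
```

```text
t 4.55 P [0.433  0.0649 0.0262] fwd [ 0.9741 -0.2259] F [-0.7  0.9  0.8] M [ 0.    0.25 -0.03] expect [0.4868 0.0524]
scene fit [0.4808 0.0516] 39.4
(array([0.48083669, 0.05159365]), np.float64(39.259765625))
(array([ 0.59746378, -0.07636538]), np.float64(278.8017578125))
(array([ 0.5984812 , -0.20317718]), np.float64(170.1689453125))
```

```bash
python3 - <<'E'
from h import *
p=get_image("scene"); q=dict(p); q["frame"]=cv2.imread("pics/scene0.png")[:,:,::-1].copy()
print("start",fit(q,.481,.054),"now",fit(p,.481,.054))
m=gold(q)[190:250,190:270].copy()
q2=dict(p); g=(gold(q)*255).astype(np.uint8); print(g[215:245:2,195:262:2]//255)
E
```

```text
start (array([0.4763815 , 0.05230852]), np.float64(37.865234375)) now (array([0.48217355, 0.05166739]), np.float64(40.89453125))
[[1 1 1 1 1 1 1 1 1 1 1 1 0 0 0 0 0 0 0 0 0 1 1 1 1 1 1 1 1 1 1 0 0 0]
 [1 1 1 1 1 1 1 1 1 1 1 1 1 0 0 0 0 0 0 0 0 1 1 1 1 1 1 1 1 1 1 0 0 0]
 [1 1 1 1 1 1 1 1 1 1 1 1 0 0 0 0 0 0 0 0 0 1 1 1 1 1 1 1 1 1 1 0 0 0]
 [1 1 1 1 1 1 1 1 1 1 1 1 0 0 0 0 0 0 0 0 0 1 1 1 1 1 1 1 1 1 1 0 0 0]
 [1 1 1 1 1 1 1 1 1 1 1 1 0 0 0 0 0 0 0 0 0 1 1 1 1 1 0 0 0 0 0 0 0 0]
 [1 1 1 1 1 1 0 0 0 0 0 0 0 0 0 0 0 0 0 0 0 0 0 0 0 0 0 0 0 0 0 0 0 0]
 [0 0 0 0 0 0 0 0 0 0 0 0 0 0 0 0 0 0 0 0 0 0 0 0 0 0 0 0 0 0 0 0 0 0]
 [0 0 0 0 0 0 0 0 0 0 0 0 0 0 0 0 0 0 0 0 0 0 0 0 0 0 0 0 0 0 0 0 0 0]
 [0 0 0 0 0 0 0 0 0 0 0 0 0 0 0 0 0 0 0 0 0 0 0 0 0 0 0 0 0 0 0 0 0 0]
 [0 0 0 0 0 0 0 0 0 0 0 0 0 0 0 0 0 0 0 0 0 0 0 0 0 0 0 0 0 0 0 0 0 0]
 [0 0 0 0 0 0 0 0 0 0 0 0 0 0 0 0 0 0 0 0 0 0 0 0 0 0 0 0 0 0 0 0 0 0]
 [0 0 0 0 0 0 0 0 0 0 0 0 0 0 0 0 0 0 0 0 0 0 0 0 0 0 0 0 0 0 0 0 0 0]
 [0 0 0 0 0 0 0 0 0 0 0 0 0 0 0 0 0 0 0 0 0 0 0 0 0 0 0 0 0 0 0 0 0 0]
 [0 0 0 0 0 0 0 0 0 0 0 0 0 0 0 0 0 0 0 0 0 0 0 0 0 0 0 0 0 0 0 0 0 0]
 [0 0 0 0 0 0 0 0 0 0 0 0 0 0 0 0 0 0 0 0 0 0 0 0 0 0 0 0 0 0 0 0 0 0]]
```

>>> apply_moves(
  deltas=[16,-2,0,0,0,16,-4,0,0,0,16,-6,0,0,0,16,-8,0,0,0,16,-10,0,0,0,16,-12,0,0,0,16,-14,0,0,0,16,-16,0,0,0,16,-18,0,0,0,16,-20,0,0,0,16,-22,0,0,0,16,-24,0,0,0],
)

```text
clock: 5.6
position: [0.4566, 0.0595, 0.0263]
ee_rot: [0.0, 0.114, 0.994, 0.0]
contact_force: [-0.0, 0.8, -0.7]
width: 0.0159
gripper_force: 0.7
```

```bash
python3 m.py
```

```text
t 5.65 P [0.4573 0.0594 0.0264] fwd [ 0.9741 -0.2259] F [ 0.   0.8 -1.3] M [ 0.04  0.18 -0.08] expect [0.5112 0.0469]
scene fit [0.5058 0.0478] 41.9
```

>>> apply_moves(
  deltas=[16,-3,0,0,0,16,-6,0,0,0,16,-9,0,0,0,16,-12,0,0,0,16,-15,-0.5,0,0,16,-18,-0.5,0,0,16,-21,-0.5,0,0,16,-24,-0.5,0,0,16,-27,-1,0,0,16,-30,-1,0,0,16,-33,-1,0,0,16,-36,-1,0,0],
)

```text
clock: 6.65
position: [0.4915, 0.0504, 0.0263]
ee_rot: [-0.0, 0.114, 0.994, 0.0]
contact_force: [-1.2, 1.5, 0.5]
width: 0.0158
gripper_force: 1.0
```

```bash
python3 m.py
```

```text
t 6.7 P [0.4925 0.0502 0.0264] fwd [ 0.9741 -0.226 ] F [-0.6  0.  -0.3] M [ 0.01  0.13 -0.01] expect [0.5464 0.0377]
scene fit [0.5407 0.038 ] 42.0
```

>>> apply_moves(
  deltas=[16,-3,0,0,0,16,-6,0,0,0,16,-9,0,0,0,16,-12,0,0,0,16,-15,-0.5,0,0,16,-18,-0.5,0,0,16,-21,-0.5,0,0,16,-24,-0.5,0,0,16,-27,-0.5,0,0,16,-30,-0.5,0,0,16,-33,-0.5,0,0,16,-36,-0.5,0,0],
)

```text
clock: 7.7
position: [0.5265, 0.0417, 0.0263]
ee_rot: [-0.0, 0.114, 0.994, 0.0]
contact_force: [-1.3, 1.0, 0.3]
width: 0.0163
gripper_force: 1.0
```

```bash
python3 m.py; python3 - <<'E'
from h import *
p=get_image("scene");t=get_image("top")
a=cv2.resize(p["frame"][130:270,180:320],None,fx=2.8,fy=2.8,interpolation=cv2.INTER_CUBIC)
b=cv2.resize(t["frame"][130:270,180:320],None,fx=2.8,fy=2.8,interpolation=cv2.INTER_CUBIC)
cv2.imwrite("pics/g.png",np.hstack([a,b])[:,:,::-1])
E
```

```text
t 7.75 P [0.5275 0.0416 0.0264] fwd [ 0.9741 -0.226 ] F [-0.   0.5 -0.1] M [0.   0.14 0.04] expect [0.5814 0.0291]
scene fit [0.5753 0.0298] 47.0
```

View pics/g.png

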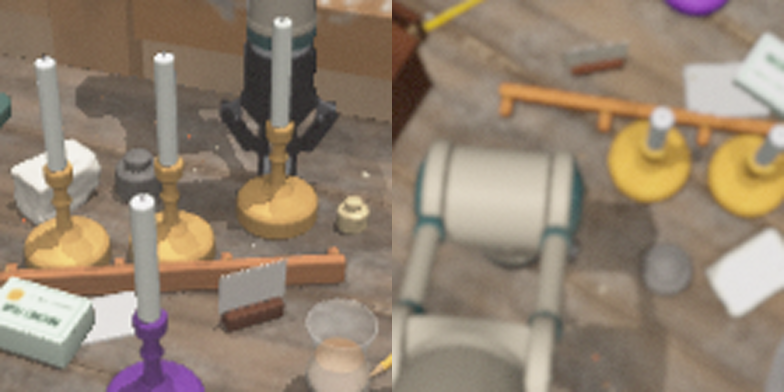

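Picture g: the stray (278,205 left) slides upright towards the empty bay. Both row candlesticks are unmoved and the top view is occluded by the arm. Carrying on.

>>> apply_moves(
  deltas=[16,-3,0,0,0,16,-6,0,0,0,16,-9,0,0,0,16,-12,0,0,0,16,-15,-0.5,0,0,16,-18,-0.5,0,0,16,-21,-0.5,0,0,16,-24,-0.5,0,0,16,-27,-0.5,0,0,16,-30,-0.5,0,0,16,-33,-0.5,0,0,16,-36,-0.5,0,0],
)

```text
clock: 8.85
position: [0.5615, 0.0331, 0.0263]
ee_rot: [0.0, 0.114, 0.994, 0.0]
contact_force: [-1.9, 1.0, 1.4]
width: 0.0158
gripper_force: 1.2
```

```bash
python3 m.py
```

```text
t 8.9 P [0.5625 0.0329 0.0264] fwd [ 0.9741 -0.226 ] F [0.2 0.7 0.1] M [ 0.01  0.19 -0.07] expect [0.6164 0.0204]
scene fit [0.609  0.0218] 58.0
```

>>> apply_moves(
  deltas=[16,-2,0,0,0,16,-4,0,0,0,16,-6,0,0,0,16,-8,0,0,0,16,-10,-0.3,0,0,16,-12,-0.3,0,0,16,-14,-0.3,0,0,16,-16,-0.3,0,0,16,-18,-0.3,0,0,16,-19,-0.3,0,0,16,-20,-0.3,0,0,16,-20,-0.3,0,0],
)

```text
clock: 9.9
position: [0.5809, 0.0283, 0.0263]
ee_rot: [0.0, 0.114, 0.994, 0.0]
contact_force: [-0.7, -0.3, -0.0]
width: 0.0159
gripper_force: 0.7
```

```bash
python3 m.py
```

```text
t 9.95 P [0.5809 0.0283 0.0263] fwd [ 0.9742 -0.2259] F [-0.7 -0.6  0.7] M [0.05 0.2  0.02] expect [0.6348 0.0158]
scene fit [0.6228 0.0181] 144.5
```

>>> apply_moves(
  deltas=[16,10,0,0,0,16,25,0,0,0,16,45,0,0,0,16,65,0,-15,0,16,85,0,-45,0,16,95,0,-80,0,16,95,0,-115,0,16,95,0,-150,0,16,95,0,-185,0,16,110,10,-215,0,16,130,40,-222,0,16,150,70,-222,0],
)

```text
clock: 10.95
position: [0.4518, 0.1309, 0.2518]
ee_rot: [0.004, 0.115, 0.993, 0.001]
contact_force: [0.5, 0.3, 0.5]
width: 0.016
gripper_force: 0.0
```

>>> apply_moves(
  deltas=[16,5,35,0,0,16,10,70,0,0,16,20,105,0,0,16,30,140,0,0,16,30,140,0,0],
)

```text
clock: 11.37
position: [0.4521, 0.2796, 0.2483]
ee_rot: [0.001, 0.111, 0.994, 0.003]
contact_force: [-0.3, -0.9, -0.5]
width: 0.016
gripper_force: 0.0
```

```bash
python3 - <<'E'
from h import *
s=get_state(); print(s["clock"],s["position"])
t=get_image("top"); F=[]
for g in ([.634,.017],[.6255,-.0923],[.6124,-.2018]):
    x,c=fit(t,*g); F.append(x); print(np.round(x,4),round(c,1))
y=(F[1]-F[2]); y/=np.linalg.norm(y); xr=np.array([y[1],-y[0]]); d=F[1]+.11*y-F[0]; print("remaining rail x,y",d@xr,d@y)
im=cv2.resize(t["frame"][130:270,180:350],None,fx=4,fy=4,interpolation=cv2.INTER_CUBIC)[:,:,::-1].copy()
cv2.polylines(im,[np.round((foot_poly(t,*(F[1]+.11*y))-[180,130]+.5)*4).astype(int)],True,(0,255,0),1)
cv2.imwrite("pics/i.png",im)
E
```

```text
11.3667 [0.45213909 0.27964785 0.24834493]
[0.6337 0.018 ] 125.0
[ 0.6243 -0.0922] 137.0
[ 0.6105 -0.2015] 155.2
remaining rail x,y 0.004543648680730556 -0.00045689941210405203
```

View pics/i.png

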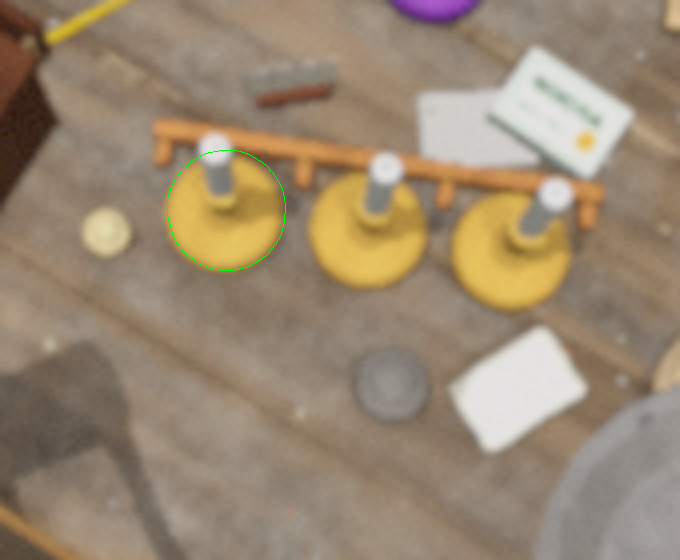

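Picture i: the stray stands in the bay at (225,212), with the target circle about 4.5 mm deeper and only 0.5 mm to the side. Row_1, row_2 and the weights are in place. I go back for a small nudge.

>>> apply_moves(
  deltas=[16,-18,-24,0,0,16,-36,-48,0,0,16,-54,-72,0,0,16,-72,-96,0,0,16,-90,-120,0,0,16,-108,-144,0,0,16,-126,-168,0,0,16,-144,-192,0,0,16,-155,-210,0,0,16,-161,-216,0,0,16,-161,-216,0,0,16,-161,-216,0,0],
)

```text
clock: 12.42
position: [0.5602, 0.0268, 0.2482]
ee_rot: [-0.0, 0.114, 0.993, 0.0]
contact_force: [-0.1, -0.3, 0.3]
width: 0.016
gripper_force: 0.0
```

```bash
python3 -c "
from h import *
s=get_state();P=s['position'];A=rot(s['ee_rot']);print(s['clock'],P,A[:2,:2]);print('to (.5614,.0328,.0263) in tool mm',A.T@(np.array([.5614,.0328,.0263])-P)*1000)"
```

```text
12.4167 [0.5601517  0.02677682 0.24815862] [[-0.97383928  0.22723711]
 [ 0.22723649  0.97383913]]
to (.5614,.0328,.0263) in tool mm [-2.30985695e-02  5.97189314e+00  2.21863518e+02]
```

>>> apply_moves(
  deltas=[16,0,6,30,0,16,0,6,60,0,16,0,6,90,0,16,0,6,120,0,16,0,6,150,0,16,0,6,175,0,16,0,6,195,0,16,0,6,208,0,16,0,6,216,0,16,0,6,222,0,16,0,6,222,0,16,0,6,222,0],
)

```text
clock: 13.42
position: [0.5624, 0.0332, 0.0269]
ee_rot: [0.0, 0.113, 0.994, 0.0]
contact_force: [0.2, 0.6, -0.6]
width: 0.0163
gripper_force: 0.0
```

```bash
python3 -c "
from h import *
s=get_state();P=s['position'];A=rot(s['ee_rot']);print(s['clock'],P,s['contact_force']);print('to contact in tool mm',A.T@(np.array([.5809,.0283,.0263])-P)*1000)"
```

```text
13.4167 [0.56237793 0.03321247 0.02687482] [ 0.23295148  0.62017028 -0.59018016]
to contact in tool mm [-19.15208102  -0.61425505   0.59205174]
```

>>> apply_moves(
  deltas=[16,-4,-0.5,0,0,16,-8,-0.5,0,0,16,-12,-0.5,0,0,16,-15,-0.5,0,0,16,-17,-0.5,0,0,16,-18.5,-0.5,0,0,16,-19.5,-0.5,0,0,16,-20.5,-0.5,0,0,16,-21.5,-0.5,0,0,16,-22.5,-0.5,0,0,16,-23,-0.5,0,0,16,-23,-0.5,0,0],
)

```text
clock: 14.42
position: [0.5843, 0.027, 0.0261]
ee_rot: [-0.0, 0.114, 0.994, 0.0]
contact_force: [-1.4, -0.5, -1.2]
width: 0.0161
gripper_force: 0.8
```

>>> apply_moves(
  deltas=[16,5,0,0,0,16,20,0,0,0,16,45,0,0,0,16,65,0,-15,0,16,85,0,-45,0,16,95,0,-80,0,16,95,0,-115,0,16,95,0,-150,0,16,95,0,-185,0,16,110,10,-215,0,16,130,40,-222,0,16,150,70,-222,0],
)

```text
clock: 15.42
position: [0.4562, 0.1294, 0.252]
ee_rot: [0.005, 0.115, 0.993, 0.001]
contact_force: [1.3, 0.8, -1.0]
width: 0.0164
gripper_force: 0.0
```

>>> apply_moves(
  deltas=[16,5,35,0,0,16,10,70,0,0,16,20,105,0,0,16,30,140,0,0,16,30,140,0,0],
)

```text
clock: 15.83
position: [0.4564, 0.2783, 0.2485]
ee_rot: [0.001, 0.111, 0.994, 0.003]
contact_force: [-0.0, 0.1, 0.2]
width: 0.0156
gripper_force: 0.0
```

```bash
python3 - <<'E'
from h import *
s=get_state(); print(s["clock"],s["position"]); 
for k in range(2):
    t=get_image("top"); F=[]
    for g in ([.637,.017],[.6255,-.0923],[.6124,-.2018]):
        x,c=fit(t,*g); F.append(x); print(np.round(x,4),round(c,1))
    y=(F[1]-F[2]); y/=np.linalg.norm(y); xr=np.array([y[1],-y[0]]); d=F[1]+.11*y-F[0]; print("remaining rail x,y",d@xr,d@y,np.degrees(np.arctan2(y[0],y[1])))
p=get_image("scene")
a=cv2.resize(t["frame"][140:230,195:300],None,fx=3.7,fy=3.7,interpolation=cv2.INTER_CUBIC)
b=cv2.resize(p["frame"][150:240,215:320],None,fx=3.7,fy=3.7,interpolation=cv2.INTER_CUBIC)
cv2.imwrite("pics/j.png",np.hstack([a,b])[:,:,::-1])
E
```

```text
15.8333 [0.45639267 0.27832494 0.24846248]
[0.6367 0.017 ] 137.4
[ 0.6235 -0.0921] 133.1
[ 0.6113 -0.2016] 156.4
remaining rail x,y -0.0008839968021400388 5.9957986027248494e-05 6.396933880786409
[0.6369 0.017 ] 138.7
[ 0.6243 -0.0921] 132.1
[ 0.6105 -0.2015] 154.9
remaining rail x,y 0.0012637645394868232 0.00023918973494999916 7.2147892858864315
```

View pics/j.png

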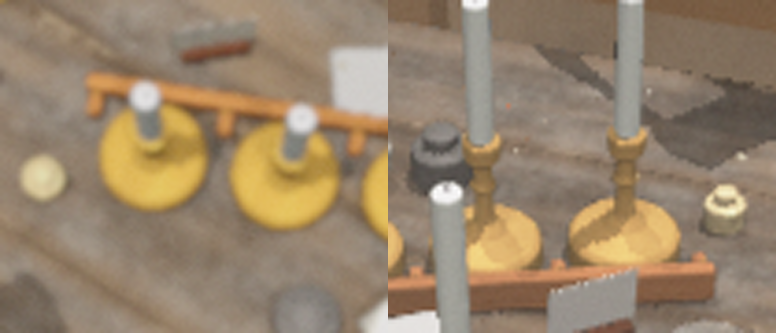

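Picture j: the stray stands upright in the bay at (152,157), level with row_1. The fit leaves 0 ± 1 mm to go, both sideways and in depth, and the hand is clear.

```bash
python3 -c "
from rig import *
print(sign_off())"
```

```text
the job is handed in; nothing more can be done
None
```

The stray candlestick stands upright in the middle of the left bay, within about 1 mm of the target spot by camera measurement. The other candlesticks and goods look unmoved, and the job was handed in at about 16 s; the sign-off returned no verdict.

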